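# Stand the fallen primer can back on its pad

## Task

The primer can with the yellow cap has toppled over on the bench. Stand it upright again, cap up, on the round black rubber pad in the drip tray, with its whole foot on the pad; set it down gently and let go. Do not knock or shift the two small tins in the tray.

Things in the scene. Friction and masses are not known exactly. Their poses are not given: they have to be found in the camera images.
- can_mid (a point): centre of the toppled primer can (white and red sides, yellow cap): a rigid cylinder 64 mm across, 225 mm long, about 0.2 to 0.4 kg, lying loose on the bench; it can roll. The point is on its axis, 112.5 mm from the flat foot and from the cap's end; z axis from foot to cap. The cap is the last 47 mm, 62 mm across. It may be gripped anywhere round its sides, 20 to 60 N.
- pad_top (a point): centre of the upper face of the round black rubber pad, 92 mm across and 6 mm thick, fixed in the drip tray; z up. It lies in the tray's near or middle place.
- rubber_pad: the same black rubber pad; origin at the centre of its underside, 6 mm below pad_top
- drip_tray: fixed shallow metal tray, 290 mm along its x, 124 mm along its y, with a rim 12 mm high; its floor is 4 mm thick; origin at the centre of its underside, on the bench. The three places lie on its long axis at -88, 0 and +88 mm; the blue-patched tin stands at +88 (the far end), the pad and the red-patched tin fill the other two either way round. Drawer fronts stand close behind the far end.
- primer_can: the whole primer can; origin at the centre of its flat foot, z axis along the can towards the cap
- tin_red: small round tin with a red patch on its lid, 74 mm across, 62 mm high, standing loose in the tray; origin at the centre of its underside, z up
- tin_blue: small round tin with a blue patch on its lid, 76 mm across, 62 mm high, standing loose in the tray; origin at the centre of its underside, z up
Things that resemble listed ones, but are neither listed nor needed, are in the scene too. Leave any pink look-alike of the tin_blue alone. Several things have the shape of the rubber_pad; the one meant has the colours described above.

How it is judged:
At the end, for the whole second after the job is handed in: The can stands still and released on the pad, cap up, within 0.06 rad of upright, the centre of its foot within 14 mm of the pad's centre sideways (foot wholly on the pad) and resting on it; both tins still stand upright within 0.06 rad (angle between each of primer_can, tin_red, tin_blue's own z axis and vertical below 0.06 rad and horizontal distance between primer_can and pad_top below 0.014 m and distance between primer_can and pad_top below 0.016 m and contact force between primer_can and rubber_pad above 0.5 N and contact force between primer_can and the fingers below 0.1 N and linear speed of primer_can below 0.02 m/s); the robot touches nothing.
It fails at once if the can is set down hard or dropped on the pad (over 30 N) (contact force between primer_can and rubber_pad above 30 N).
It fails at once if the can strikes the tray hard (over 30 N) (contact force between primer_can and drip_tray above 30 N).
It fails at once if the red-patched tin is shifted by more than 12 mm (distance of tin_red from where it was at the start of the episode above 0.012 m).
It fails at once if the blue-patched tin is shifted by more than 12 mm (distance of tin_blue from where it was at the start of the episode above 0.012 m).
It also fails if it takes over 45 s, if anything falls off the work surface, if the arm or the gripper's body presses on something with over 40 N, if the wrist force passes 120 N, or if a joint passes its speed limit or range.

## Robot

A 6-joint arm with a two-finger parallel gripper is mounted at the origin on a cart in front of the work surface, level with it; the furniture and walls round the work are solid. World frame = base frame: x ahead of the robot, y to its left, z up, the work surface at z = 0. Lengths are in m, angles in rad, forces in N, time in s.
With the tool pointing down it reaches from about 0.25 to 0.725 m from the base axis. Payload 4 kg.
Tool frame: the origin (TCP) lies at the very end of the fingers, on their centre line; the grasp point (between the pads) lies 19 mm behind it; z points along the fingers, y is the line along which they close (so a half turn about z gives the same grasp; the last joint's range is limited). The gripper opens to 85 mm and grips with 20 to 120 N. Pads are 22 mm wide; open, the fingers measure 114 mm over their backs; the gripper's body (76 mm by 85 mm) begins 54 mm behind the grasp point. The pads swing forward as they close: fully open they stand 13 mm farther back than shut.
Start: joints at [-1.13, 0.241, 0.005, 1.335, 0, 1.571], TCP at [0.213, -0.452, 0.231] pointing down, gripper open.
Joint ranges: [-2.72, 2.72], [-1.05, 1.87], [-1.09, 1.28], [-1.99, 2.15], [-1.42, 1.44], [-3.14, 3.14]. Speed limits (rad/s): [2.79, 2.79, 3.14, 3.14, 3.14, 3.14].

## Interface

Orientations are given as a unit quaternion [x, y, z, w].
In Python, from workcell import bot gives the robot as it stands.
- The arm moves only by the tool carry_out, never from a script. Its argument "increments" is one flat list of numbers, 5 for each row, row after row: the finger opening in cm, from 0 to 8.54, then the shift along the tool's x, y, z in cm, then the turn about the tool's z in rad. A call has exactly 5 rows; each row shifts and turns the commanded pose from where the row before left it, along the tool's axes as they then stand; what a row does not reach is not made up. A row lasts 1/8 s, in which the tool goes at most 62.5 mm and 10.7 degrees, less where a joint would pass 70% of its speed; a pose out of reach is approached as far as the arm can. A call with a gripper value outside its range is refused whole. The fingers move at their own pace and stop on an object; the grip force is fixed at half the most. Time passes only in rows, so rows that do not move let the fingers close, or fill a call up. It gives the time, the measured TCP pose, the force, the opening and the grip force at its end, in the units of the state.
- bot.get_obs(): the state, without advancing time (a new reading comes with each control period).
- bot.camera(name): name is "side" or "top" or "wrist"; returns a dict with "pixels" (384x512x3 uint8, blue, green, red), "range_z" (384x512 float32, m along the optical axis (not along the pixel's ray), 0 where there is no reading), "mtx" (3x3 intrinsics, pixels), "D" ([k1, k2, p1, p2, k3] as OpenCV has them; the pictures are not rectified), "eye" and "attitude" of the camera in the world. Camera axes: x right, y down, z forward; pixel columns grow to the right and rows downward; lengths in m; the calibration is good to about 2 mm. A picture is of the moment at which its call begins.
- bot.job_done(): hands the job in; it is judged then, once.
Trained networks look in a picture, given as the dict that the camera call returned (one of the last four; its "shot" number tells which), for a name from the list of things; names that differ only in an ending like _2 or _b are one class to them, and where a whole thing is asked for, a point or a joint stands for the part that bears it (a point fixed in the world has none). Each returns a list of dicts, best first, with "p" (0 to 1); they miss things now and then, are a little off and sometimes report something else, mostly with a low value. They report only what shows in the picture. A call takes as long as a camera call. They do not tell look-alikes from the thing itself.
- bot.find_in(picture, name): "xyz" ([x, y, z] in m, in the coordinates of the camera as it stood for that picture, good to about 4 mm: the middle of the surface that is visible of it).
- bot.regions_of(picture, name): "mask" (384x512 bool, what is visible of it).
- bot.place_of(picture, name): "xyz" ([x, y, z] in m, in the coordinates of the camera as it stood for that picture, good to about 4 mm: a listed point, or the origin of a listed thing).
The state is a dict: "clock": time; "joint_pos": joint angles; "joint_vel": joint speeds; "tau": joint torques, N m; "eef_pos": TCP position; "tool_rot": TCP orientation; "ft_force": force on the tool from outside, world axes, zero at the start; "ft_torque": the same for the moment, N m; "grip_width": finger opening in m; "grasp_force": force on a finger pad.
Only numpy, scipy, OpenCV 4.12 (cv2) and the standard library are available. Lean on these libraries where they do the work, as an engineer would, in place of code of your own. Each camera call takes 0.05 s, during which the arm holds its last target. There are 200 camera calls.

## Working session

There is one attempt and no reset: what is moved stays moved. The work goes in short steps, Python scripts to look and compute and a tool call to move; the robot and the scene stay as the last step left them, time stands still between calls to the robot, and variables do not carry over. Pictures are saved under pics/ and viewed, at most 10 in all, crops included, and the job is handed in when it is done.

Besides the shell and the picture viewer there is one more tool, called after "Call:" by a JSON object that holds its "api" and its "payload". carry_out: Moves the arm, as the interface text tells. Its arguments: {"type":"object","properties":{"increments":{"type":"array","items":{"type":"number"}}},"required":["increments"]}

```bash
mkdir -p pics; cat > h.py <<'E'
import numpy as np, cv2
from scipy.spatial.transform import Rotation as R
from workcell import bot
def w(p,c): return R.from_quat(p['attitude']).apply(c)+np.array(p['eye']) if np.size(p['attitude'])==4 else np.asarray(c)@np.array(p['attitude']).T+np.array(p['eye'])
def pix(p,c): return cv2.projectPoints(np.array(c,float).reshape(1,3),np.zeros(3),np.zeros(3),p['mtx'],p['D'])[0].ravel().round()
def cloud(p,mask):
    v,u=np.nonzero(mask&(p['range_z']>0)); z=p['range_z'][v,u]
    n=cv2.undistortPoints(np.c_[u,v].astype(np.float32).reshape(-1,1,2),p['mtx'],p['D'])[:,0]
    return w(p,np.c_[n*z[:,None],z])
E
python3 - <<'E'
from h import *
o=bot.get_obs(); print(o['eef_pos'],o['tool_rot'],o['clock'])
ims=[]
for n in ['top','side']:
    p=bot.camera(n); ims.append(p['pixels']); print(n,p['eye'],np.shape(p['attitude']))
    for t in ['can_mid','primer_can','pad_top','drip_tray','tin_red','tin_blue']:
        for d in bot.place_of(p,t)[:4]: print(t,round(d['p'],2),w(p,d['xyz']).round(3),pix(p,d['xyz']))
    for d in bot.regions_of(p,'primer_can')[:2]:
        c=cloud(p,d['mask']); print('can cloud',d['p'],len(c),c.min(0).round(3),c.max(0).round(3))
cv2.imwrite('pics/a.png',ims[0]);cv2.imwrite('pics/b.png',ims[1])
E
```

```text
[ 0.21307211 -0.4516268   0.23040903] [ 9.75811890e-01  2.18609340e-01 -2.22719666e-04 -1.03104646e-03] 0.0
top [0.366508   0.21474062 1.03750807] (4,)
can_mid 0.96 [0.598 0.116 0.036] [294. 161.]
can_mid 0.7 [0.572 0.223 0.033] [248. 172.]
primer_can 0.62 [0.57  0.223 0.034] [248. 172.]
pad_top 0.61 [0.503 0.407 0.013] [170. 201.]
tin_red 0.79 [ 0.418  0.405 -0.   ] [170. 237.]
tin_red 0.35 [0.572 0.228 0.033] [246. 172.]
tin_blue 0.79 [0.593 0.41  0.004] [171. 164.]
tin_blue 0.66 [0.431 0.028 0.002] [330. 234.]
can cloud 0.76 2619 [ 0.542 -0.166 -0.742] [0.812 0.231 0.07 ]
side [0.43983155 0.8544015  0.60642688] (4,)
can_mid 0.78 [0.601 0.116 0.032] [233. 173.]
primer_can 0.87 [0.574 0.226 0.033] [237. 202.]
pad_top 0.85 [0.452 0.202 0.006] [291. 207.]
pad_top 0.6 [0.509 0.406 0.009] [257. 274.]
drip_tray 0.41 [0.575 0.225 0.028] [237. 204.]
tin_red 0.72 [0.414 0.409 0.005] [306. 280.]
tin_blue 0.85 [ 0.435  0.033 -0.001] [300. 166.]
tin_blue 0.6 [0.595 0.413 0.004] [214. 276.]
can cloud 0.86 1789 [ 0.543 -0.592 -0.338] [0.741 0.234 0.066]
can cloud 0.47 1451 [0.462 0.364 0.001] [0.553 0.455 0.013]
```

View pics/a.png

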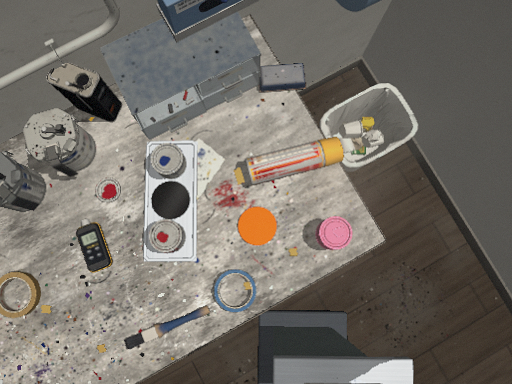

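View pics/b.png

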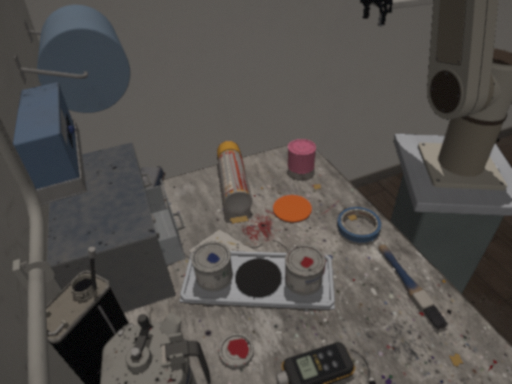

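The top view shows the can lying with its orange-yellow cap at (335,150), beyond the bench edge, and its foot at (243,176). There are two pad-shaped discs:
- **Black, (170,200):** it lies in the tray between the blue tin (168,160) and the red tin (164,237), so it fits the description.
- **Orange, (257,225):** it lies on the bench, so it is a look-alike.

The pink tin at (335,232) is also a look-alike. I'll refine the can's axis and the pad position, and confirm both in one crop.

```bash
cat >> h.py <<'E'
def tool(d):  # world shift (m) -> tool shift (cm)
    return (R.from_quat(bot.get_obs()['tool_rot']).inv().apply(d)*100).round(2)
E
python3 - <<'E'
from h import *
p=bot.camera('top')
d=bot.regions_of(p,'can_mid')[0]
m=cv2.erode(d['mask'].astype(np.uint8),np.ones((3,3)))>0
c=cloud(p,m); c=c[(c[:,2]>0.02)&(c[:,2]<0.08)]
r=c[c[:,2]>0.045]; xy=r[:,:2]; mu=xy.mean(0); v=np.linalg.svd(xy-mu,full_matrices=0)[2][0]; v*=-np.sign(v[1])
t=(c[:,:2]-mu)@v; s=(c[:,:2]-mu)@np.array([-v[1],v[0]])
print(d['p'],len(c),'ztop',np.percentile(c[:,2],98),'v',v,'az',np.arctan2(v[1],v[0]),'len',np.ptp(t),'foot',mu+v*t.min(),'cap',mu+v*t.max(),'width',np.percentile(s,[1,99]))
for k in ['pad_top','rubber_pad']:
  for d in bot.regions_of(p,k)[:4]:
    q=cloud(p,d['mask']); col=p['pixels'][d['mask']].mean(0).round(); print(k,round(d['p'],2),((q.min(0)+q.max(0))/2).round(3),np.median(q[:,2]),np.ptp(q,0).round(3),col)
for k in ['tin_red','tin_blue']:
  for d in bot.regions_of(p,k)[:3]:
    q=cloud(p,d['mask']); q=q[q[:,2]>.05]; print(k,round(d['p'],2),len(q),q.mean(0).round(3) if len(q) else '')
im=p['pixels'][110:270,130:370]; cv2.imwrite('pics/c.png',cv2.resize(im,None,fx=3.3,fy=3.3,interpolation=cv2.INTER_CUBIC))
E
```

```text
0.58 2313 ztop 0.06757110392688358 v [ 0.2682726  -0.96334304] az -1.299196875754376 len 0.21743059054860997 foot [0.5685549 0.2208316] cap [0.62688557 0.01137135] width [-0.02641603  0.02882072]
pad_top 0.77 [0.505 0.407 0.035] 0.0108298517218135 [0.1   0.091 0.067] [50. 52. 53.]
pad_top 0.76 [0.45  0.2   0.006] 0.006814179093293848 [0.095 0.09  0.013] [ 40. 124. 229.]
rubber_pad 0.85 [0.45  0.199 0.007] 0.006826494597715893 [0.09  0.088 0.011] [ 39. 124. 229.]
rubber_pad 0.74 [0.508 0.407 0.01 ] 0.010840064289727613 [0.092 0.091 0.013] [49. 50. 51.]
tin_red 0.7 908 [0.419 0.403 0.065]
tin_blue 0.88 882 [0.432 0.027 0.061]
tin_blue 0.67 814 [0.593 0.408 0.065]
```

View pics/c.png

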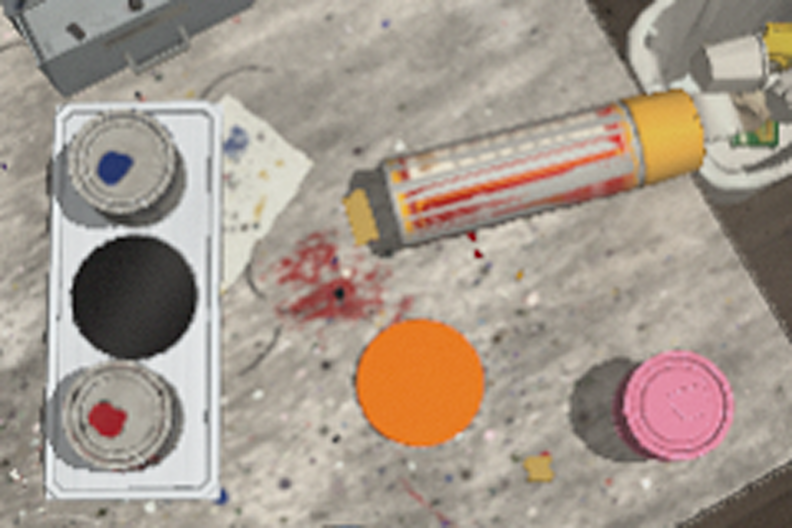

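The crop confirms it. The black disc lies in the tray midway between the blue-patched and red-patched tins, at (0.506, 0.406). The toppled can's cap is at the right, and the orange disc and pink tin are look-alikes. I'll grip the cap from above, then tip the can up about its foot edge.

Call:
{"api": "carry_out", "payload": {"increments": [8.5, 5.4, -2.5, 0, -0.18, 8.5, 5.8, -1.5, 0, -0.18, 8.5, 6.0, -0.4, 0, -0.18, 8.5, 6.0, 0.6, 0, -0.18, 8.5, 5.7, 1.7, 0, -0.18]}}

```text
clock: 1.72
eef_pos: [0.4066, -0.2212, 0.2316]
tool_rot: [0.782, 0.624, 0.0, 0.0]
ft_force: [1.1, -0.5, -0.3]
grip_width: 0.0847
grasp_force: 0.0
```

Call:
{"api": "carry_out", "payload": {"increments": [8.5, 5.0, 2.5, 0, -0.165, 8.5, 4.5, 3.3, 0, -0.165, 8.5, 3.9, 4.0, 0, -0.165, 8.5, 3.2, 4.6, 0, 0, 8.5, 3.2, 4.6, 0, 0]}}

```text
clock: 2.35
eef_pos: [0.5862, -0.0068, 0.2314]
tool_rot: [0.607, 0.794, 0.0, 0.0]
ft_force: [0.9, -0.2, 0.5]
grip_width: 0.0849
grasp_force: 0.0
```

```bash
python3 - <<'E'
from h import *
o=bot.get_obs(); print(o['eef_pos'],o['joint_pos'].round(2) if hasattr(o['joint_pos'],'round') else o['joint_pos'])
e=R.from_quat(o['tool_rot']).as_matrix(); print('x az',np.arctan2(e[1,0],e[0,0]))
print(tool(np.array([0.620,0.0365,0.013])-o['eef_pos']))
p=bot.camera('wrist'); 
for d in bot.regions_of(p,'primer_can')[:1]:
    c=cloud(p,cv2.erode(d['mask'].astype(np.uint8),np.ones((3,3)))>0); c=c[(c[:,2]>0.02)&(c[:,2]<0.08)]
    r=c[c[:,2]>0.045][:,:2]; mu=r.mean(0); v=np.linalg.svd(r-mu,full_matrices=0)[2][0]; v*=-np.sign(v[1])
    t=(c[:,:2]-mu)@v; s=(c[:,:2]-mu)@np.array([-v[1],v[0]]); print(d['p'],len(c),np.arctan2(v[1],v[0]),mu+v*t.min(),mu+v*t.max(),np.percentile(s,[1,99]))
cv2.imwrite('pics/d.png',p['pixels'])
E
```

```text
[ 0.58615803 -0.00675111  0.23140241] [-0.01  0.41  0.25  1.41 -0.    1.29]
x az 1.8359730343985414
[ 3.3   4.39 21.84]
0.69 10128 -1.2920132412466208 [0.58607717 0.1658607 ] [0.63127686 0.00795081] [-0.0282346   0.02976031]
```

View pics/d.png

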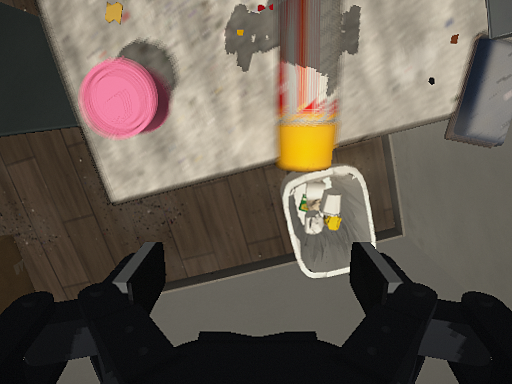

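The wrist view shows the cap's end at (305,168), just over the bench edge, and the pink tin well clear at (120,98). The wrist measurement agrees with the top view to 3 mm. Descending over the cap.

Call:
{"api": "carry_out", "payload": {"increments": [8.5, 2.9, 4.6, 2, -0.01, 8.5, 0, 0, 5.5, 0, 8.5, 0, 0, 5.0, 0, 8.5, 0, 0, 5.0, 0, 8.5, 0, 0, 3.0, 0]}}

```text
clock: 3.08
eef_pos: [0.6195, 0.0309, 0.0232]
tool_rot: [0.604, 0.797, -0.002, -0.002]
ft_force: [0.2, -0.3, 0.4]
grip_width: 0.0849
grasp_force: 0.0
```

Call:
{"api": "carry_out", "payload": {"increments": [8.5, 0.1, 0.4, 1.1, 0, 8.5, 0, 0, 0, 0, 5.5, 0, 0, 0, 0, 5.5, 0, 0, 0, 0, 5.5, 0, 0, 0, 0]}}

```text
clock: 3.7
eef_pos: [0.6271, 0.0335, 0.0178]
tool_rot: [0.604, 0.797, 0.001, 0.002]
ft_force: [-1.2, -1.3, 6.2]
grip_width: 0.0592
grasp_force: 64.2
```

The opening reads 59 mm on a 62 mm cap with an upward force, so the pads are probably high on the curve. I'll regrip lower.

Call:
{"api": "carry_out", "payload": {"increments": [8.0, 0, 0, 0, 0, 8.0, 0, 0, 0, 0, 8.0, 0, 0.2, 0.9, 0, 5.5, 0, 0, 0, 0, 5.5, 0, 0, 0, 0]}}

```text
clock: 4.32
eef_pos: [0.6269, 0.0342, 0.0057]
tool_rot: [0.603, 0.797, -0.0, -0.0]
ft_force: [0.2, 0.2, -1.7]
grip_width: 0.0597
grasp_force: 64.6
```

Call:
{"api": "carry_out", "payload": {"increments": [5.5, 0, 0, 0, 0, 5.5, 0, 0, 0, 0, 5.5, 0, 0, 0, 0, 5.5, 0, 0, 0, 0, 5.5, 0, 0, 0, 0]}}

```text
clock: 4.95
eef_pos: [0.6273, 0.0343, 0.0063]
tool_rot: [0.603, 0.797, 0.0, -0.0]
ft_force: [-0.6, 0.0, -1.7]
grip_width: 0.0592
grasp_force: 64.7
```

```bash
python3 - <<'E'
from h import *
o=bot.get_obs(); print(o['eef_pos'],o['ft_force'],o['grip_width'])
p=bot.camera('side')
for d in bot.place_of(p,'can_mid')[:2]: print(d['p'],w(p,d['xyz']).round(3))
for d in bot.place_of(p,'primer_can')[:2]: print(d['p'],w(p,d['xyz']).round(3))
cv2.imwrite('pics/e.png',cv2.resize(p['pixels'][60:260,130:390],None,fx=3,fy=3))
E
```

```text
[0.62733181 0.03432588 0.00630349] [-0.64540926  0.00311791 -1.71734337] 0.05917281587632343
0.69 [0.604 0.118 0.03 ]
0.73 [0.574 0.226 0.031]
```

View pics/e.png

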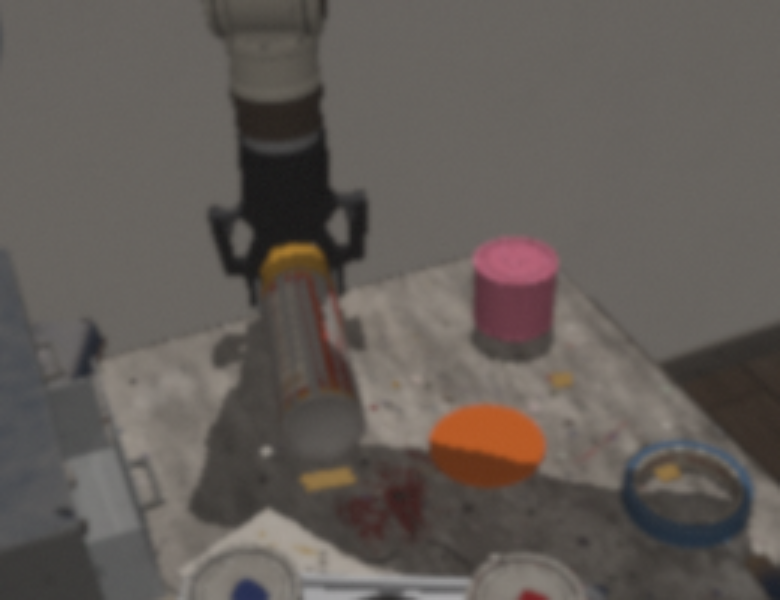

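The side view shows the fingers straddling the cap at (295,265), with the can still in place and its foot at (320,430). The same 59 mm again means the pads compress, so the grip is sound. Next I'll start the tip-up arc about the foot edge (+x towards the foot, −z up).

Call:
{"api": "carry_out", "payload": {"increments": [5.5, 0.35, 0, -1.7, 0, 5.5, 0.5, 0, -1.65, 0, 5.5, 0.65, 0, -1.6, 0, 5.5, 0.8, 0, -1.55, 0, 5.5, 0.9, 0, -1.5, 0]}}

```text
clock: 5.72
eef_pos: [0.6186, 0.0658, 0.0878]
tool_rot: [0.603, 0.797, 0.0, 0.0]
ft_force: [-0.1, 0.1, -1.5]
grip_width: 0.0597
grasp_force: 65.3
```

```bash
cat >> h.py <<'E'
def axis(name='side'):
    o=bot.get_obs(); print('tcp',np.round(o['eef_pos'],4),'F',np.round(o['ft_force'],1),'w',round(o['grip_width'],4))
    p=bot.camera(name); a={}
    for k in ['can_mid','primer_can']:
        for d in bot.place_of(p,k)[:2]:
            q=w(p,d['xyz']); print(k,round(d['p'],2),q.round(3)); a.setdefault(k,q)
    if len(a)==2: v=a['can_mid']-a['primer_can']; print('len',np.linalg.norm(v),'elev deg',np.degrees(np.arcsin(v[2]/np.linalg.norm(v))))
    return p
E
python3 -c "
from h import *
axis()"
```

```text
tcp [0.6186 0.0658 0.0878] F [-0.1  0.1 -1.5] w 0.0597
can_mid 0.58 [0.596 0.148 0.114]
primer_can 0.78 [0.567 0.258 0.11 ]
len 0.11277450953118787 elev deg 1.9089099036144317
```

The grip holds the can rigid (elevation 2°), so it lifted level instead of pivoting. I'll go back down near the bench and loosen the grip a little so it can pivot.

Call:
{"api": "carry_out", "payload": {"increments": [5.5, -1.0, 0, 2.5, 0, 5.5, -1.0, 0, 2.5, 0, 5.5, -0.5, 0, 2.5, 0, 5.9, 0, 0, 0, 0, 6.0, 0, 0, 0, 0]}}

```text
clock: 6.5
eef_pos: [0.6256, 0.041, 0.0116]
tool_rot: [0.604, 0.797, -0.0, -0.0]
ft_force: [1.2, 0.3, -2.2]
grip_width: 0.0602
grasp_force: 31.8
```

Call:
{"api": "carry_out", "payload": {"increments": [6.05, 0, 0, 0, 0, 6.05, 0, 0, 0, 0, 6.05, 0, 0, 0, 0, 6.05, 0, 0, 0, 0, 6.05, 0, 0, 0, 0]}}

```text
clock: 7.12
eef_pos: [0.6257, 0.0411, 0.0115]
tool_rot: [0.604, 0.797, 0.0, 0.0]
ft_force: [-0.3, -0.5, -2.0]
grip_width: 0.0611
grasp_force: 12.2
```

The opening command sets the force (12 N at 6.05). Trying the arc with that looser grip.

Call:
{"api": "carry_out", "payload": {"increments": [6.05, 0.3, 0, -1.2, 0, 6.05, 0.4, 0, -1.2, 0, 6.05, 0.5, 0, -1.2, 0, 6.05, 0.5, 0, -1.0, 0, 6.05, 0, 0, 0, 0]}}

```text
clock: 7.75
eef_pos: [0.6217, 0.0581, 0.0589]
tool_rot: [0.603, 0.798, 0.001, 0.001]
ft_force: [0.4, 0.7, -1.0]
grip_width: 0.0604
grasp_force: 11.3
```

```bash
python3 -c "
from h import *
axis()"
```

```text
tcp [0.6217 0.0581 0.0589] F [ 0.4  0.7 -1. ] w 0.0604
can_mid 0.67 [0.597 0.14  0.063]
primer_can 0.93 [0.572 0.24  0.032]
primer_can 0.24 [0.506 0.412 0.002]
len 0.1075683038817662 elev deg 16.722094649786147
```

It pivots with the foot on the bench: 16.7°, foot centre at z = 32 mm, which matches the geometry. Continuing the arc.

Call:
{"api": "carry_out", "payload": {"increments": [6.05, 1.0, 0, -1.9, 0, 6.05, 1.2, 0, -1.7, 0, 6.05, 1.4, 0, -1.6, 0, 6.05, 1.5, 0, -1.4, 0, 6.05, 1.6, 0, -1.3, 0]}}

```text
clock: 8.52
eef_pos: [0.6025, 0.1231, 0.1375]
tool_rot: [0.603, 0.797, 0.0, 0.0]
ft_force: [0.1, 0.4, -2.1]
grip_width: 0.0605
grasp_force: 12.1
```

```bash
python3 -c "
from h import *
axis()"
```

```text
tcp [0.6025 0.1231 0.1375] F [ 0.1  0.4 -2.1] w 0.0605
can_mid 0.97 [0.581 0.186 0.099]
primer_can 0.88 [0.564 0.255 0.021]
len 0.10571381177499943 elev deg 47.85946131446877
```

Call:
{"api": "carry_out", "payload": {"increments": [6.05, 2.3, 0, -1.3, 0, 6.05, 2.4, 0, -1.0, 0, 6.05, 2.5, 0, -0.7, 0, 6.05, 2.6, 0, -0.3, 0, 6.05, 2.6, 0, 0, 0]}}

```text
clock: 9.3
eef_pos: [0.5682, 0.2418, 0.1685]
tool_rot: [0.604, 0.797, -0.001, -0.001]
ft_force: [0.1, 0.4, -3.3]
grip_width: 0.0604
grasp_force: 14.4
```

```bash
python3 -c "
from h import *
p=axis()
cv2.imwrite('pics/f.png',p['pixels'])"
```

```text
tcp [0.5682 0.2418 0.1685] F [ 0.1  0.4 -3.3] w 0.0604
can_mid 0.82 [0.554 0.284 0.117]
primer_can 0.71 [0.547 0.325 0.017]
len 0.10787794028437882 elev deg 67.07431884144121
```

View pics/f.png

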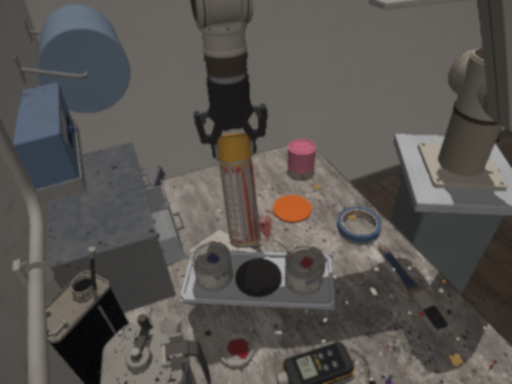

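The side view shows the can leaning with the cap at (235,150), held by the gripper, and its foot at (243,240) close to the tray rim. The tilt is about 67° and the foot is sliding. I'll lift slightly, move away from the tray, and loosen a little more so it hangs towards vertical.

Call:
{"api": "carry_out", "payload": {"increments": [6.05, -1.5, 0, -1.5, 0, 6.05, -2.0, 0, -1.5, 0, 6.05, -2.0, 0, 0, 0, 6.08, -1.0, 0, 0, 0, 6.1, 0, 0, 0, 0]}}

```text
clock: 10.07
eef_pos: [0.5867, 0.177, 0.1988]
tool_rot: [0.605, 0.797, -0.0, -0.0]
ft_force: [0.2, 0.9, -2.5]
grip_width: 0.061
grasp_force: 5.4
```

```bash
python3 -c "
from h import *
p=axis()"
```

```text
tcp [0.5867 0.177  0.1988] F [ 0.2  0.9 -2.5] w 0.061
can_mid 0.91 [0.576 0.221 0.15 ]
primer_can 0.93 [0.564 0.261 0.045]
len 0.11319421363302987 elev deg 68.85103643864637
```

Call:
{"api": "carry_out", "payload": {"increments": [6.1, 0, 0, 1.7, 0, 6.1, 0, 0, 1.6, 0, 6.1, 1.6, 0, -0.1, 0, 6.1, 1.6, 0, -0.1, 0, 6.1, 1.6, 0, -0.1, 0]}}

```text
clock: 10.85
eef_pos: [0.5732, 0.2269, 0.1697]
tool_rot: [0.603, 0.798, 0.001, -0.0]
ft_force: [-0.5, 0.1, -2.6]
grip_width: 0.0613
grasp_force: 8.6
```

```bash
python3 -c "
from h import *
p=axis()"
```

```text
tcp [0.5732 0.2269 0.1697] F [-0.5  0.1 -2.6] w 0.0613
can_mid 0.69 [0.565 0.253 0.114]
primer_can 0.92 [0.564 0.268 0.003]
len 0.11250711088637905 elev deg 82.28609429885725
```

82° with the foot on the bench. I'll bring the top over the foot and press lightly to seat it flat.

Call:
{"api": "carry_out", "payload": {"increments": [6.1, 1.2, 0, 0, 0, 6.1, 1.2, 0, 0, 0, 6.1, 0.4, 0, 0.2, 0, 6.1, 0, 0, 0.2, 0, 6.1, 0, 0, 0, 0]}}

```text
clock: 11.62
eef_pos: [0.5669, 0.2529, 0.1679]
tool_rot: [0.603, 0.797, 0.002, 0.001]
ft_force: [-1.2, 0.2, 8.0]
grip_width: 0.0609
grasp_force: 8.8
```

```bash
python3 -c "
from h import *
p=axis(); axis('top')"
```

```text
tcp [0.5669 0.2529 0.1679] F [-1.2  0.2  8. ] w 0.0609
can_mid 0.57 [0.561 0.27  0.11 ]
primer_can 0.57 [ 0.565  0.273 -0.   ]
len 0.10988038951514505 elev deg 87.5163572581275
tcp [0.567  0.2527 0.1679] F [-2.4  0.2  8.3] w 0.061
can_mid 0.53 [0.556 0.269 0.113]
```

About 8–10 N is now pressing the can onto the bench and it is nearly upright. Opening slowly lets it settle flat on its foot, then I'll check it.

Call:
{"api": "carry_out", "payload": {"increments": [6.1, 0, 0, -0.3, 0, 6.3, 0, 0, 0, 0, 6.6, 0, 0, 0, 0, 7.5, 0, 0, 0, 0, 8.5, 0, 0, 0, 0]}}

```text
clock: 12.55
eef_pos: [0.566, 0.2518, 0.1682]
tool_rot: [0.604, 0.797, -0.0, -0.0]
ft_force: [0.1, -0.2, -0.3]
grip_width: 0.0849
grasp_force: 0.0
```

```bash
python3 - <<'E'
from h import *
p=axis(); 
for d in bot.regions_of(p,'primer_can')[:1]:
    c=cloud(p,cv2.erode(d['mask'].astype(np.uint8),np.ones((3,3)))>0)
    c=c[(abs(c[:,0]-.56)<.06)&(abs(c[:,1]-.27)<.06)&(c[:,2]>.015)]
    from scipy.optimize import least_squares
    f=lambda s:np.hypot(c[:,0]-s[0]-s[2]*c[:,2],c[:,1]-s[1]-s[3]*c[:,2])-.032
    s=least_squares(f,[.565,.27,0,0],loss='soft_l1',f_scale=.003).x; print(len(c),'foot',s[:2],'slope',s[2:],c[:,2].max(), 'at .2',s[:2]+.2*s[2:])
cv2.imwrite('pics/g.png',cv2.resize(p['pixels'][60:300,130:390],None,fx=2.4,fy=2.4))
E
```

```text
tcp [0.566  0.2518 0.1682] F [ 0.1 -0.2 -0.3] w 0.0849
can_mid 0.88 [0.558 0.267 0.112]
primer_can 0.89 [ 0.562  0.271 -0.002]
len 0.1136948107874762 elev deg 86.92032180469963
2851 foot [0.55880879 0.26806231] slope [ 0.00263968 -0.01119931] 0.2261709090430225 at .2 [0.55933673 0.26582245]
```

View pics/g.png

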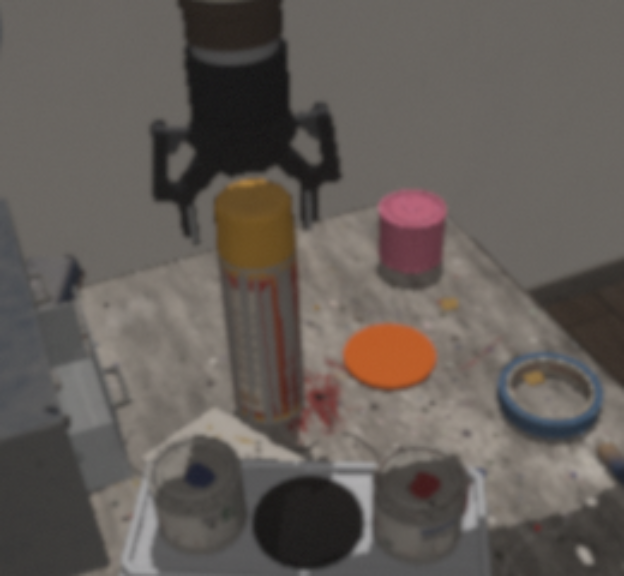

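The can is standing upright on the bench, cap at (255,225) and foot near (268,410), between the open fingers. The cylinder fit puts the foot at (0.559, 0.267). I'll centre over it and take a firm grip.

Call:
{"api": "carry_out", "payload": {"increments": [8.5, 0.8, -0.15, 0, 0, 8.5, 0.8, -0.15, 0, 0, 8.5, 0, 0, 0, 0, 5.5, 0, 0, 0, 0, 5.5, 0, 0, 0, 0]}}

```text
clock: 13.38
eef_pos: [0.5595, 0.2666, 0.1692]
tool_rot: [0.604, 0.797, 0.001, 0.001]
ft_force: [0.1, 0.4, -2.6]
grip_width: 0.0601
grasp_force: 66.4
```

Call:
{"api": "carry_out", "payload": {"increments": [5.5, 0, 0, 0, 0, 5.5, 0, 0, -1.5, 0, 5.5, 0, 0, -3.0, 0, 5.5, 0, 0, -3.0, 0, 5.5, 0, 0, -2.0, 0]}}

```text
clock: 14.0
eef_pos: [0.5587, 0.2662, 0.265]
tool_rot: [0.604, 0.797, 0.0, 0.0]
ft_force: [-0.2, 0.7, -2.7]
grip_width: 0.06
grasp_force: 66.5
```

```bash
cat >> h.py <<'E'
from scipy.optimize import least_squares
def fit(x0):
    p=bot.camera('side'); d=bot.regions_of(p,'primer_can'); z0=x0[2]
    for e in d[:3]:
        c=cloud(p,cv2.erode(e['mask'].astype(np.uint8),np.ones((3,3)))>0)
        c=c[(np.hypot(c[:,0]-x0[0],c[:,1]-x0[1])<.06)&(c[:,2]>z0+.015)&(c[:,2]<z0+.165)]
        if len(c)<300: continue
        f=lambda s:np.hypot(c[:,0]-s[0]-s[2]*(c[:,2]-z0),c[:,1]-s[1]-s[3]*(c[:,2]-z0))-.032
        s=least_squares(f,[x0[0],x0[1],0,0],loss='soft_l1',f_scale=.003).x; print(len(c),'foot',s[:2].round(4),'slope',s[2:].round(4),'zmin',np.percentile(c[:,2],.5)); return s
E
python3 - <<'E'
from h import *
o=bot.get_obs(); print(o['eef_pos'],o['ft_force'],o['grip_width'],o['joint_pos'])
x,y,z=o['eef_pos']; s=fit([x,y,z-.168]); print(tool(np.array([.506,.4055,z])-[s[0],s[1],z]))
E
```

```text
[0.55872514 0.26623403 0.26497529] [-0.17152022  0.73438909 -2.68689421] 0.059969388896889485 [4.44662428e-01 4.79026562e-01 4.36618148e-01 1.52800036e+00
 2.29286391e-05 1.74065993e+00]
2023 foot [0.559 0.267] slope [-0.0031 -0.0047] zmin 0.11313913717909653
[ 1.477e+01 -1.340e+00  1.000e-02]
```

Firm grip, can vertical (slope about 0.005), foot about 96 mm up and clear of the tins. Moving over the pad.

Call:
{"api": "carry_out", "payload": {"increments": [5.5, 2.0, -0.2, 0, 0, 5.5, 3.5, -0.3, 0, 0, 5.5, 3.5, -0.3, 0, 0, 5.5, 3.5, -0.3, 0, 0, 5.5, 2.3, -0.2, 0, 0]}}

```text
clock: 14.72
eef_pos: [0.5041, 0.4072, 0.2614]
tool_rot: [0.603, 0.798, -0.002, -0.001]
ft_force: [0.2, 0.5, -2.0]
grip_width: 0.0602
grasp_force: 66.5
```

```bash
python3 - <<'E'
from h import *
o=bot.get_obs(); print(o['eef_pos'],o['ft_force'])
x,y,z=o['eef_pos']; s=fit([x,y,z-.169])
p=bot.camera('side')
for k in ['pad_top','tin_red','tin_blue']:
    for d in bot.place_of(p,k)[:3]: print(k,round(d['p'],2),w(p,d['xyz']).round(4))
print(tool(np.array([.506,.4055,z])-[s[0],s[1],z]))
E
```

```text
[0.50408225 0.40718935 0.26140869] [ 0.20285803  0.48118398 -1.97286005]
2450 foot [0.5037 0.4076] slope [-0.0002 -0.0025] zmin 0.10815503848556796
pad_top 0.69 [0.5092 0.4068 0.0085]
pad_top 0.61 [0.4496 0.2021 0.005 ]
tin_red 0.8 [0.4179 0.4075 0.0014]
tin_red 0.45 [0.5056 0.4097 0.0046]
tin_blue 0.8 [ 0.4328  0.0313 -0.0042]
tin_blue 0.57 [ 5.995e-01  4.134e-01 -4.000e-04]
[-0.27  0.16  0.  ]
```

The pad estimates from both views and the tin midpoint average to about (0.507, 0.407), so I need a 3 mm correction. Then down about 7 cm of the 8.2 cm.

Call:
{"api": "carry_out", "payload": {"increments": [5.5, -0.1, 0.3, 0.5, 0, 5.5, 0, 0, 2.0, 0, 5.5, 0, 0, 2.0, 0, 5.5, 0, 0, 1.6, 0, 5.5, 0, 0, 0.9, 0]}}

```text
clock: 15.65
eef_pos: [0.5094, 0.4039, 0.192]
tool_rot: [0.604, 0.797, -0.001, -0.0]
ft_force: [0.6, -0.9, -2.3]
grip_width: 0.0598
grasp_force: 66.4
```

Call:
{"api": "carry_out", "payload": {"increments": [5.5, 0, 0, 0.2, 0, 5.5, 0, 0, 0.15, 0, 5.5, 0, 0, 0.1, 0, 5.5, 0, 0, 0.1, 0, 5.5, 0, 0, 0, 0]}}

```text
clock: 16.27
eef_pos: [0.5092, 0.4052, 0.188]
tool_rot: [0.603, 0.797, 0.0, 0.0]
ft_force: [-0.1, -0.2, -2.5]
grip_width: 0.0599
grasp_force: 66.4
```

Call:
{"api": "carry_out", "payload": {"increments": [5.5, 0.2, -0.1, 0.15, 0, 5.5, 0, 0, 0.15, 0, 5.5, 0, 0, 0.15, 0, 5.5, 0, 0, 0.15, 0, 5.5, 0, 0, 0.1, 0]}}

```text
clock: 16.9
eef_pos: [0.5077, 0.4067, 0.1806]
tool_rot: [0.604, 0.797, -0.0, -0.0]
ft_force: [-1.0, -0.7, -2.5]
grip_width: 0.0601
grasp_force: 66.5
```

Foot about 1–2 mm above the pad. The last steps go very slowly.

Call:
{"api": "carry_out", "payload": {"increments": [5.5, 0, 0, 0.06, 0, 5.5, 0, 0, 0.06, 0, 5.5, 0, 0, 0.04, 0, 5.5, 0, 0, 0, 0, 5.5, 0, 0, 0, 0]}}

```text
clock: 17.52
eef_pos: [0.5077, 0.4068, 0.1792]
tool_rot: [0.604, 0.797, 0.0, 0.0]
ft_force: [0.1, 0.8, -2.8]
grip_width: 0.0598
grasp_force: 66.5
```

Call:
{"api": "carry_out", "payload": {"increments": [5.5, 0, 0, 0.05, 0, 5.5, 0, 0, 0.04, 0, 5.5, 0, 0, 0.04, 0, 5.5, 0, 0, 0, 0, 5.5, 0, 0, 0, 0]}}

```text
clock: 18.15
eef_pos: [0.5078, 0.407, 0.1791]
tool_rot: [0.603, 0.797, 0.001, 0.0]
ft_force: [-1.5, -1.2, 5.4]
grip_width: 0.06
grasp_force: 67.4
```

Contact: the force rose by about 8 N. I'll ease off slightly, then release gradually.

Call:
{"api": "carry_out", "payload": {"increments": [5.5, 0, 0, -0.06, 0, 6.0, 0, 0, 0, 0, 6.1, 0, 0, 0, 0, 6.4, 0, 0, 0, 0, 7.0, 0, 0, 0, 0]}}

```text
clock: 18.77
eef_pos: [0.5076, 0.4067, 0.1779]
tool_rot: [0.604, 0.797, -0.0, -0.0]
ft_force: [0.6, 0.7, 0.1]
grip_width: 0.07
grasp_force: 0.0
```

Call:
{"api": "carry_out", "payload": {"increments": [8.0, 0, 0, 0, 0, 8.5, 0, 0, 0, 0, 8.5, 0, 0, 0, 0, 8.5, 0, 0, -1.0, 0, 8.5, 0, 0, -2.0, 0]}}

```text
clock: 19.4
eef_pos: [0.5073, 0.4064, 0.2085]
tool_rot: [0.604, 0.797, -0.001, -0.0]
ft_force: [0.4, 0.2, 0.1]
grip_width: 0.0855
grasp_force: 0.0
```

Call:
{"api": "carry_out", "payload": {"increments": [8.5, 0, 0, -3.0, 0, 8.5, 0, 0, -3.0, 0, 8.5, 0, 0, -1.0, 0, 8.5, 0, 0, 0, 0, 8.5, 0, 0, 0, 0]}}

```text
clock: 20.02
eef_pos: [0.5073, 0.4064, 0.2769]
tool_rot: [0.604, 0.797, -0.001, -0.0]
ft_force: [0.0, -0.7, -0.5]
grip_width: 0.0847
grasp_force: 0.0
```

```bash
python3 - <<'E'
from h import *
o=bot.get_obs(); print(o['eef_pos'],o['ft_force'],o['grip_width'])
s=fit([.5075,.407,.01])
p=bot.camera('side'); cv2.imwrite('pics/k.png',p['pixels'][100:340,120:400])
for k in ['primer_can','tin_red','tin_blue']:
    for d in bot.place_of(p,k)[:3]: print(k,round(d['p'],2),w(p,d['xyz']).round(4))
E
```

```text
[0.50727025 0.40644065 0.27694086] [ 0.01867905 -0.67364288 -0.48893129] 0.08472229308909557
1936 foot [0.5084 0.4083] slope [ 0.0023 -0.0058] zmin 0.02560319588910177
primer_can 0.63 [0.5105 0.4068 0.0108]
tin_blue 0.84 [0.5977 0.4133 0.001 ]
tin_blue 0.82 [ 0.4355  0.0285 -0.0037]
```

View pics/k.png

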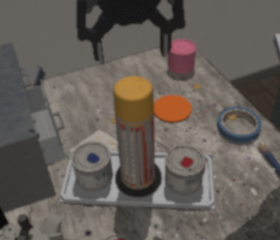

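The can stands upright on the black pad, cap at (132,100) and foot at (138,180), with the pad showing around it. Both tins are in place at (92,165) and (187,165), and the gripper is clear above.

```bash
python3 -c "
from workcell import bot
print(bot.job_done())"
```

```text
the job is handed in; nothing more can be done
None
```

The primer can is standing cap up on the black rubber pad, set down gently and released. By camera it is about 2 mm off the pad's centre, both tins look undisturbed, and the job was handed in after about 20 s; no verdict was returned.

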